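# Strip the brush-roller stand and rack the rollers in order

### The arm

A 6-joint arm with a two-finger parallel gripper is mounted at the origin on the work surface. World frame = base frame: x ahead of the robot, y to its left, z up, the work surface at z = 0. Lengths are in m, angles in rad, forces in N, time in s.
With the tool pointing down it reaches from about 0.275 to 0.875 m from the base axis. Payload 12.5 kg.
Tool frame: the origin (TCP) lies midway between the tips of the shut fingers; the grasp point (between the pads) lies 19 mm behind it; z points along the fingers, y is the line along which they close (so a half turn about z gives the same grasp; the last joint's range is limited). The gripper opens to 85 mm and grips with 20 to 120 N. Pads are 22 mm wide; open, the fingers measure 114 mm over their backs; the gripper's body (76 mm by 85 mm) begins 54 mm behind the grasp point. The pads swing forward as they close: fully open they stand 13 mm farther back than shut.
Start: joints at [1.078, 0.351, 1.652, -0, 1.139, -0.085], TCP at [0.218, 0.505, 0.231] pointing down, gripper open.
Joint ranges: [-2.75, 2.75], [-0.79, 2.1], [0.01, 2.65], [-1.57, 4.71], [0.07, 3.14], [-2.87, 2.87]. Speed limits (rad/s): [2.22, 2.22, 2.79, 3.14, 3.14, 3.14].

### API

Orientations are given as [roll, pitch, yaw] about the fixed x, y, z axes, in that order (R = Rz(yaw) Ry(pitch) Rx(roll)).
In Python, from rig import monitor, viewer, arm gives the robot as it stands.
- The arm moves only by the tool arm_command, never from a script. Its argument "motion" is text: rows parted by semicolons, each of 7 numbers parted by spaces: the shift along the tool's x, y, z in mm, then the turn, a rotation vector about the tool's x, y, z in rad, then the closure, from 0 (fully open) to 1 (shut). A call has 1 to 12 rows; each row is the pose to reach, as a shift and turn from the pose commanded when the call began, along the tool's axes at that moment; what a row does not reach only later rows make up. A row lasts 1/10 s, in which the tool goes at most 50 mm and 8.59 degrees, less where a joint would pass 70% of its speed; a pose out of reach is approached as far as the arm can. A call with a gripper value outside its range is refused whole. The fingers move at their own pace and stop on an object; "squeeze" is the grip in N (left out, the last holds). Time passes only in rows, so rows that repeat a pose let the fingers close. It gives the time, the measured TCP pose, the force, the opening and the grip force at its end, in the units of the state.
- monitor.get_obs(): the state, without advancing time (a new reading comes with each control period).
- viewer.camera(name): name is "side" or "top"; returns (picture, depth): 420x560x3 uint8, red, green, blue; 420x560 float32, m along the optical axis (not along the pixel's ray), 0 where there is no reading.
- viewer.camera_model(name): a dict with "fx", "fy", "cx", "cy" (pixels), "T" (4x4, takes a point from camera to world coordinates). Camera axes: x right, y up, looking along -z (the intrinsics and any distortion apply to the point x, -y, -z); pixel columns grow to the right and rows downward; lengths in m; the calibration is good to about 2 mm. A picture is of the moment at which its call begins. camera_model takes no time and is no camera call.
- arm.finish_job(): hands the job in; it is judged then, once.
Trained networks look in the newest picture that a camera, given by its name, has taken for a name from the list of things; names that differ only in an ending like _2 or _b are one class to them, and where a whole thing is asked for, a point or a joint stands for the part that bears it (a point fixed in the world has none). Each returns a list of dicts, best first, with "score" (0 to 1); they miss things now and then, are a little off and sometimes report something else, mostly with a low value. They report only what shows in the picture. A call takes as long as a camera call.
- viewer.boxes_of(camera, query): "point" ([x, y, z] in m, in world coordinates, good to about 4 mm: the middle of the surface that is visible of it).
The state is a dict: "clock": time; "qpos": joint angles; "joint_velocities": joint speeds; "effort": joint torques, N m; "tool_pos": TCP position; "ee_rot": TCP orientation; "wrist_force": force on the tool from outside, world axes, zero at the start; "wrist_torque": the same for the moment, N m; "width": finger opening in m; "grasp_force": force on a finger pad.
Only numpy, scipy, OpenCV 4.12 (cv2) and the standard library are available. Lean on these libraries where they do the work, as an engineer would, in place of code of your own. Each camera call takes 0.05 s, during which the arm holds its last target. There are 200 camera calls.

### The job

Flip the red cam lever on the roller stand fully open, lower the red-ended brush roller out of its slots and lay it in the rack cradle of its own colour. Then lay each loose roller from the bench in the cradle of its own colour, one after the other by the number of dots on the cradles, lowest number first (some colours may be missing), both axle ends down in the notches. Finally flip the lever fully shut again, leaving the hammer, polish tin and shoe last alone.

Things in the scene. Friction and masses are not known exactly. Their poses are not given: they have to be found in the camera images.
- stand: Green roller stand fixed to the bench; origin on the bench under the seated axle. x = axle direction, +y = front, where the roller comes out (grey motor at -y), z up. Two side plates 8 mm thick at x = -48 and +48 mm (88 mm apart inside), tops 135 mm above the bench, each with a slot like an upside-down L, open at the bottom. The roller can leave only when the cam lever is open.
- stand_seat (a point): Centre of the seated roller: on the axle line midway between the plates, 115 mm above the bench; axes as the stand's. The 10 mm axle stubs sit on a ledge behind a lip 2.5 mm high (6 to 10 mm to +y of this point); the slot's roof is 13 mm above this point.
- slot_turn (a point): Where the roller's centre passes the bend of the slots: 20 mm to +y of stand_seat and 5 mm higher (lift over the lip first, then move to +y, then straight down). Stand's axes. The downward leg of the slots lies between 10 and 30 mm to +y of stand_seat (20 mm wide, stubs 10 mm).
- slot_out (a point): Roller's centre when just lowered out of the slots: straight below slot_turn, 87 mm above the bench. Ledges and front cheeks (30 to 40 mm to +y of stand_seat) end 99 mm above the bench, so from here or a little lower the roller goes out to +y under the cheeks; 80 mm further it can be raised.
- shelf_top (a point): Top of the dark catch shelf between the plates, 42 mm above the bench, straight below stand_seat; it reaches 50 mm to -y and +y and 38 mm to each side along x. A roller dropped on it has its axle 66 mm above the bench.
- cam (a joint): Red cam lever beside the stand's +x plate, rad. 0 = shut: it lies towards the stand's +y, rising 0.15 rad, its steel lobe hanging before the axle. Grows as it swings up and over towards -y; 1.75 = stop, fully open, leaning 0.33 rad past upright; slot clear above 1.4. Stays where left (friction 0.12 N m, 2 N at the grip). Starts at 0 to 0.12.
- cam_hinge (a point): Point on the lever's hinge axis in the plane of the lever: in the stand's frame 90 mm to +x, 20 mm to +y, 137 mm above the bench. The hinge axis is the stand's x; axes as the stand's (do not turn with the lever).
- cam_grip (a point): Point to grip or push on the red lever, 66 mm from the hinge axis, in the middle of the bar; the bar is 12 mm wide (along the stand's x), 10 mm thick, and ends 84 mm from the axis. 20 mm or more free on each side of it.
- roller1: Brush roller, red end plates, seated in the stand at the start. Origin at its centre, x along the axle (either way round, any turn about it). Dark round brush body 44 mm across, 60 mm long: grip here. Hexagonal end plates 48 mm across flats, 6 mm thick, outer faces 36 mm from the centre; steel stubs 10 mm across to 64 mm. Axle 24 mm up when on the bench. 0.25 kg.
- roller2: Brush roller, yellow end plates, on the bench at the start, or absent. Origin at its centre, x along the axle (either way round, any turn about it). Dark round brush body 44 mm across, 60 mm long: grip here. Hexagonal end plates 48 mm across flats, 6 mm thick, outer faces 36 mm from the centre; steel stubs 10 mm across to 64 mm. Axle 24 mm up when on the bench. 0.25 kg.
- roller3: Brush roller, green end plates, on the bench at the start, or absent. Origin at its centre, x along the axle (either way round, any turn about it). Dark round brush body 44 mm across, 60 mm long: grip here. Hexagonal end plates 48 mm across flats, 6 mm thick, outer faces 36 mm from the centre; steel stubs 10 mm across to 64 mm. Axle 24 mm up when on the bench. 0.25 kg.
- roller4: Brush roller, blue end plates, on the bench at the start, or absent. Origin at its centre, x along the axle (either way round, any turn about it). Dark round brush body 44 mm across, 60 mm long: grip here. Hexagonal end plates 48 mm across flats, 6 mm thick, outer faces 36 mm from the centre; steel stubs 10 mm across to 64 mm. Axle 24 mm up when on the bench. 0.25 kg.
- seat1 (a point): Centre of a roller at rest in cradle 1 (red base, 1 white dot), 58 mm above the bench. x = axle direction, z up. The stubs rest in two V notches (45 degree sides, 34 mm wide, tops 10 mm above the axle), 8 mm thick, at x = -48 and +48 mm; cradle base 46 mm below. The cradles stand in a row 78 mm apart, axles parallel, in changing order.
- seat2 (a point): Centre of a roller at rest in cradle 2 (yellow base, 2 white dots), 58 mm above the bench. x = axle direction, z up. The stubs rest in two V notches (45 degree sides, 34 mm wide, tops 10 mm above the axle), 8 mm thick, at x = -48 and +48 mm; cradle base 46 mm below. The cradles stand in a row 78 mm apart, axles parallel, in changing order.
- seat3 (a point): Centre of a roller at rest in cradle 3 (green base, 3 white dots), 58 mm above the bench. x = axle direction, z up. The stubs rest in two V notches (45 degree sides, 34 mm wide, tops 10 mm above the axle), 8 mm thick, at x = -48 and +48 mm; cradle base 46 mm below. The cradles stand in a row 78 mm apart, axles parallel, in changing order.
- seat4 (a point): Centre of a roller at rest in cradle 4 (blue base, 4 white dots), 58 mm above the bench. x = axle direction, z up. The stubs rest in two V notches (45 degree sides, 34 mm wide, tops 10 mm above the axle), 8 mm thick, at x = -48 and +48 mm; cradle base 46 mm below. The cradles stand in a row 78 mm apart, axles parallel, in changing order.
- hammer: Hammer lying on the bench, 240 mm long; leave it alone. Origin under the tool's middle.
- tin: Red polish tin, 72 mm across, 32 mm high; leave it alone. Origin at the centre of its underside.
- last: Wooden shoe last, about 200 mm long, 90 mm high; leave it alone. Origin at the centre of its underside.

How it is judged:
On the way, in this order (a step that is already met when the one before it is completed fails the run):
1. cam lever flipped open (past 1.4 rad) (value of joint cam above 1.4 rad), for 0.2 s.
2. red roller lowered out of the slots (axle under 94 mm above the bench) (z of roller1 in the frame of stand below 0.094 m).
3. red roller lying in its cradle (1), let go (distance between roller1 and seat1 below 0.013 m and z of roller1 in the frame of seat1 below 0.006 m and angle between the x axis of roller1 and the x axis of seat1, either way round below 0.12 rad and linear speed of roller1 below 0.04 m/s and contact force between the fingers and roller1 below 0.2 N), for 0.2 s.
4. yellow roller lying in its cradle (2), let go (distance between roller2 and seat2 below 0.013 m and z of roller2 in the frame of seat2 below 0.006 m and angle between the x axis of roller2 and the x axis of seat2, either way round below 0.12 rad and linear speed of roller2 below 0.04 m/s and contact force between the fingers and roller2 below 0.2 N), for 0.2 s.
5. green roller lying in its cradle (3), let go (distance between roller3 and seat3 below 0.013 m and z of roller3 in the frame of seat3 below 0.006 m and angle between the x axis of roller3 and the x axis of seat3, either way round below 0.12 rad and linear speed of roller3 below 0.04 m/s and contact force between the fingers and roller3 below 0.2 N), for 0.2 s.
6. blue roller lying in its cradle (4), let go (distance between roller4 and seat4 below 0.013 m and z of roller4 in the frame of seat4 below 0.006 m and angle between the x axis of roller4 and the x axis of seat4, either way round below 0.12 rad and linear speed of roller4 below 0.04 m/s and contact force between the fingers and roller4 below 0.2 N), for 0.2 s.
7. cam lever flipped shut again (under 0.2 rad) (value of joint cam below 0.2 rad), for 0.2 s.
At the end, for the whole second after the job is handed in: Every roller present lies still in the cradle of its own colour (centre within 13 mm of the seat point and not more than 6 mm above it, axle within 0.12 rad of the cradle's), released, and the cam lever is shut (under 0.2 rad) (all of step 3 and all of step 4 and all of step 5 and all of step 6 and value of joint cam below 0.2 rad); the robot touches nothing.
It fails at once if the hammer is moved more than 30 mm (distance of hammer from where it was at the start of the episode above 0.03 m).
It fails at once if the polish tin is moved more than 30 mm (distance of tin from where it was at the start of the episode above 0.03 m).
It fails at once if the shoe last is moved more than 30 mm (distance of last from where it was at the start of the episode above 0.03 m).
Of roller2, roller3, roller4 only 2 to 3 are there at a start; the rules pass over those that are not, and their reading is None.
At some moment in a run one of roller2, roller3, roller4 may be knocked a few centimetres aside while the robot is not near it.
Once in a run the grip may slacken for a moment while it holds something.
It also fails if it takes over 200 s, if anything falls off the work surface, if the arm or the gripper's body presses on something with over 40 N, if the wrist force passes 120 N, or if a joint passes its speed limit or range.

## Working session

There is one attempt and no reset: what is moved stays moved. The work goes in short steps, Python scripts to look and compute and a tool call to move; the robot and the scene stay as the last step left them, time stands still between calls to the robot, and variables do not carry over. Pictures are saved under pics/ and viewed, at most 14 in all, crops included, and the job is handed in when it is done.

Besides the shell and the picture viewer there is one more tool, called after "Emit:" in YAML: its name, and indented under it one key for each argument. arm_command: Moves the arm, as the interface text tells. Its arguments: {"type":"object","properties":{"motion":{"type":"string"},"squeeze":{"type":"number"}},"required":["motion"]}

```bash
ls; mkdir -p pics; python3 - <<'E'
from rig import monitor, viewer, arm
import cv2,numpy as np
o=monitor.get_obs();print({k:np.round(v,3).tolist() for k,v in o.items()})
for c in("side","top"):
    p,d=viewer.camera(c);cv2.imwrite(f"pics/{c}0.png",p[:,:,::-1]);m=viewer.camera_model(c)
    print(c,{k:np.round(v,3).tolist() for k,v in m.items()})
    for q in("stand","cam","cam_grip","roller1","roller2","roller3","roller4","seat1","seat2","seat3","seat4","hammer","tin","last"):
        try:print(q,[(round(r["score"],2),np.round(r["point"],3).tolist()) for r in viewer.boxes_of(c,q)[:3]])
        except Exception as e:print(q,e)
E
```

```text
pics
{'clock': 0.0, 'qpos': [1.078, 0.351, 1.652, -0.0, 1.139, -0.085], 'joint_velocities': [-0.0, 0.0, 0.0, -0.001, -0.001, -0.0], 'effort': [0.0, -50.611, -29.14, -0.0, 0.005, 0.0], 'tool_pos': [0.218, 0.505, 0.231], 'ee_rot': [-3.14, -0.0, 2.734], 'wrist_force': [0.451, -0.191, 0.39], 'wrist_torque': [-0.038, -0.042, 0.028], 'grasp_force': 0.0, 'width': 0.085}
side {'fx': 418.271, 'fy': 418.271, 'cx': 275.797, 'cy': 210.919, 'T': [[0.944, 0.207, -0.257, 0.295], [-0.329, 0.548, -0.769, -0.715], [-0.018, 0.811, 0.585, 0.677], [0.0, 0.0, 0.0, 1.0]]}
stand [(0.73, [0.521, -0.32, 0.054])]
cam [(0.65, [0.618, -0.239, 0.149])]
cam_grip [(0.95, [0.616, -0.242, 0.148])]
roller1 [(0.93, [0.422, -0.072, 0.037]), (0.68, [0.518, -0.292, 0.128]), (0.64, [0.43, 0.283, 0.036])]
roller2 [(0.93, [0.422, -0.072, 0.037]), (0.68, [0.518, -0.292, 0.128]), (0.64, [0.43, 0.283, 0.036])]
roller3 [(0.93, [0.422, -0.072, 0.037]), (0.68, [0.518, -0.292, 0.128]), (0.64, [0.43, 0.283, 0.036])]
roller4 [(0.93, [0.422, -0.072, 0.037]), (0.68, [0.518, -0.292, 0.128]), (0.64, [0.43, 0.283, 0.036])]
seat1 [(0.89, [
[... 1137 characters left out ...]
(0.8, [0.528, -0.273, 0.135])]
roller4 [(0.95, [0.427, -0.06, 0.043]), (0.83, [0.429, 0.299, 0.037]), (0.8, [0.528, -0.273, 0.135])]
seat1 [(0.98, [0.638, 0.092, 0.01]), (0.94, [0.653, 0.244, 0.012]), (0.8, [0.635, 0.014, 0.014])]
seat2 [(0.98, [0.638, 0.092, 0.01]), (0.94, [0.653, 0.244, 0.012]), (0.8, [0.635, 0.014, 0.014])]
seat3 [(0.98, [0.638, 0.092, 0.01]), (0.94, [0.653, 0.244, 0.012]), (0.8, [0.635, 0.014, 0.014])]
seat4 [(0.98, [0.638, 0.092, 0.01]), (0.94, [0.653, 0.244, 0.012]), (0.8, [0.635, 0.014, 0.014])]
hammer [(0.93, [0.379, -0.317, 0.023]), (0.67, [0.526, -0.276, 0.051])]
tin [(0.56, [0.752, -0.099, 0.028])]
last [(0.61, [0.622, 0.458, 0.04]), (0.49, [0.75, -0.102, 0.027])]
```

View pics/side0.png

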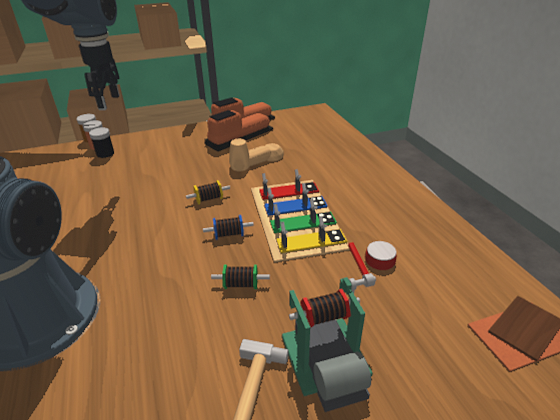

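View pics/top0.png

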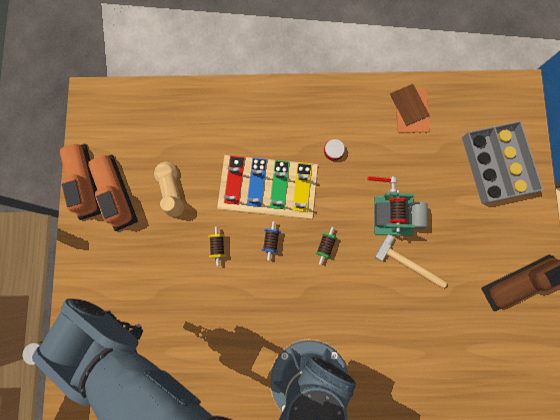

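The scene holds all four rollers. In the top picture the cradles run red (233,180), blue (257), green (280), yellow (302). The loose rollers are yellow (217,246), blue (271,240) and green (327,245). The stand is at (398,212) and its lever at (380,180). Next I'll take metric fits from the depth.

```bash
cat > h.py <<'E'
from rig import monitor, viewer, arm
import cv2,numpy as np
def cloud(c):
    p,d=viewer.camera(c);m=viewer.camera_model(c)
    v,u=np.mgrid[:420,:560]
    P=np.stack([(u-m["cx"])/m["fx"]*d,-(v-m["cy"])/m["fy"]*d,-d],-1)@m["T"][:3,:3].T+m["T"][:3,3]
    h=cv2.cvtColor(p,cv2.COLOR_RGB2HSV); ok=d>0
    return P[ok],h[ok].astype(int),p
HUE=dict(red=(0,7),yellow=(22,32),green=(50,85),blue=(100,125))
def col(h,c):
    H,S,V=h.T;a,b=HUE[c]
    m=(H>=a)&(H<=b)
    if c=="red":m|=H>172
    return m&(S>120)&(V>50)
def roi(P,x0,x1,y0,y1,z0,z1):
    return (P[:,0]>x0)&(P[:,0]<x1)&(P[:,1]>y0)&(P[:,1]<y1)&(P[:,2]>z0)&(P[:,2]<z1)
def rect(Q):
    r=cv2.minAreaRect((Q[:,:2]*1000).astype(np.float32));w,h=r[1];a=r[2]
    if w<h:a+=90;w,h=h,w
    return [round(float(v),1) for v in (*r[0],w,h,(a+90)%180-90)]
def pca(Q):
    c=Q.mean(0);w,v=np.linalg.eigh(np.cov(Q[:,:2].T));a=v[:,1];return c,np.degrees(np.arctan(a[1]/a[0]))
E
python3 - <<'E'
from h import *
C={c:cloud(c) for c in("top","side")}
r=lambda x:np.round(x,4).tolist()
for c,(P,h,_) in C.items():
    print("==",c)
    b=roi(P,.3,.7,-.2,.4,-.02,.01);print("bench z",np.median(P[b,2]))
    for n,(y) in dict(green=-.065,blue=.09,yellow=.295).items():
        m=roi(P,.33,.52,y-.06,y+.06,.012,.08);Q=P[m];print(n,len(Q),"rect",rect(Q),"pca",*map(r,pca(Q)))
        m&=col(h,n);Q=P[m]
        if len(Q)>3:print("  plates",len(Q),r((Q.max(0)+Q.min(0))/2),r(Q.min(0)),r(Q.max(0)))
    for n in HUE:
        m=roi(P,.54,.76,-.04,.3,.003,.035)&col(h,n);Q=P[m];print("cradle",n,len(Q),rect(Q),r(np.median(Q,0)))
    m=roi(P,.54,.76,-.04,.3,.05,.08);Q=P[m];print("notch tops",len(Q),rect(Q))
    S=roi(P,.4,.68,-.40,-.16,.125,.145);m=S&col(h,"green");Q=P[m];print("plate tops",len(Q),rect(Q))
    for a,bb in((.44,.52),(.53,.6)):
        q=Q[(Q[:,0]>a)&(Q[:,0]<bb)]
        if len(q)>4:print("   ",*map(r,pca(q)),r(q.min(0)),r(q.max(0)))
    m=roi(P,.44,.585,-.40,-.16,.09,.16)&col(h,"red");Q=P[m];print("r1 red",len(Q),r(Q.min(0)),r(Q.max(0)))
    m=roi(P,.59,.68,-.30,-.16,.13,.2)&col(h,"red");Q=P[m];print("lever",len(Q),rect(Q),r(Q.min(0)),r(Q.max(0)),pca(Q)[1])
    m=roi(P,.4,.68,-.45,-.29,.02,.16)&(h[:,1]<50);Q=P[m];print("motor",len(Q),r(Q.min(0)),r(Q.max(0)))
E
```

```text
== top
bench z 0.0006801025729880061
green 371 rect [428.2, -62.5, 127.9, 53.7, -21.0] pca [0.4274, -0.0611, 0.0396] -20.4045
  plates 62 [0.4262, -0.0609, 0.0344] [0.3852, -0.0955, 0.0132] [0.4673, -0.0264, 0.0557]
blue 364 rect [446.6, 117.7, 126.8, 53.8, -5.7] pca [0.4454, 0.1187, 0.0396] -8.2362
  plates 50 [0.4439, 0.1196, 0.038] [0.4065, 0.0912, 0.024] [0.4813, 0.1479, 0.052]
yellow 374 rect [432.1, 298.2, 125.5, 53.7, 2.5] pca [0.4308, 0.2958, 0.0393] 2.8053
  plates 76 [0.4314, 0.2981, 0.0329] [0.395, 0.2699, 0.0131] [0.4678, 0.3263, 0.0528]
cradle red 483 [656.7, 245.5, 166.6, 50.2, -6.7] [0.6397, 0.2448, 0.0118]
cradle yellow 507 [632.0, 36.1, 171.4, 98.2, -6.1] [0.6136, 0.0158, 0.0122]
cradle green 412 [636.9, 89.8, 163.1, 47.3, -7.0] [0.6196, 0.0906, 0.0124]
cradle blue 427 [646.1, 167.4, 163.8, 48.2, -6.8] [0.6287, 0.1688, 0.0125]
notch tops 276 [622.3, 132.4, 275.2, 105.1, 83.2]
plate tops 5 [540.2, -269.7, 104.9, 64.3, -28.9]
r1 red 117 [0.49, -0.3066, 0.0969] [0.568, -0.2502, 0.1456]
lever 80 [618.5, -217.7, 71.9, 10.4, 89.0] [0.613, -0.2537, 0.1381] [0.6239, -0.1817,
[... 762 characters left out ...]
.9, -7.5] [0.6121, 0.0066, 0.0143]
cradle green 484 [638.2, 88.9, 168.0, 50.8, -6.8] [0.6245, 0.0848, 0.0143]
cradle blue 425 [638.4, 94.0, 197.2, 167.7, 83.1] [0.6329, 0.1607, 0.0145]
notch tops 343 [620.7, 132.6, 278.9, 104.9, 83.1]
plate tops 55 [525.0, -281.9, 103.9, 83.3, -3.0]
    [0.4788, -0.2632, 0.1358] -89.812 [0.4742, -0.3212, 0.127] [0.4827, -0.2377, 0.139]
    [0.5726, -0.2888, 0.134] -87.2978 [0.5688, -0.3261, 0.1272] [0.5759, -0.2455, 0.1379]
r1 red 339 [0.4881, -0.3088, 0.092] [0.5777, -0.2497, 0.1431]
lever 208 [618.0, -219.6, 72.4, 12.5, 87.6] [0.6108, -0.2555, 0.1422] [0.6248, -0.1835, 0.1643] 86.76022600967758
motor 2963 [0.4799, -0.3953, 0.0202] [0.5765, -0.2901, 0.1384]
```

```bash
cat >> h.py <<'E'
from scipy.spatial.transform import Rotation as Ro
def delta(tgt,yaw):
    o=monitor.get_obs();R=Ro.from_euler("xyz",o["ee_rot"]);T=Ro.from_euler("xyz",[np.pi,0,yaw])
    return np.round(R.inv().apply(np.array(tgt)-o["tool_pos"])*1000,1),np.round((R.inv()*T).as_rotvec(),3)
# stand / rack frames
O=np.array([.526,-.280,0]);SY=-.047
def st(x,y,z):return O+Ro.from_euler("z",SY).apply([x,y,z])
RY=np.radians(-6.9)
E
python3 - <<'E'
from h import *
print(delta([.620,-.200,.29],1.524), st(.09,.084,.153))
P,h,_=cloud("top")
for y in np.arange(-.10,.06,.008):
    Q=Ro.from_euler("z",-SY).apply(P-O);m=(abs(Q[:,0])<.03)&(abs(Q[:,1]-y)<.004);print(round(y,3),np.round(Q[m,2].max() if m.any() else 0,3),end="; ")
E
```

```text
(array([-648.5, -487.7,  -58.7]), array([-0.  , -0.  ,  1.21])) [ 0.61984716 -0.2003212   0.153     ]
-0.1 0.071; -0.092 0.075; -0.084 0.078; -0.076 0.078; -0.068 0.076; -0.06 0.069; -0.052 0.059; -0.044 0.049; -0.036 0.043; -0.028 0.116; -0.02 0.129; -0.012 0.14; -0.004 0.141; 0.004 0.143; 0.012 0.141; 0.02 0.135; 0.028 0.126; 0.036 0.049; 0.044 0.049; 0.052 0.044;
```

Emit:
arm_command:
  motion: "-648 -488 -60 0 0 1.21 0.53;-648 -488 -60 0 0 1.21 0.53;-648 -488 -60 0 0 1.21 0.53;-648 -488 -60 0 0 1.21 0.53;-648 -488 -60 0 0 1.21 0.53;-648 -488 -60 0 0 1.21 0.53;-648 -488 -60 0 0 1.21 0.53;-648 -488 -60 0 0 1.21 0.53;-648 -488 -60 0 0 1.21 0.53;-648 -488 -60 0 0 1.21 0.53;-648 -488 -60 0 0 1.21 0.53;-648 -488 -60 0 0 1.21 0.53"
  squeeze: 30

```text
clock: 2.85
tool_pos: [0.5148, -0.0172, 0.2759]
ee_rot: [3.141, -0.0, 1.523]
wrist_force: [1.3, 1.0, 0.1]
width: 0.0399
grasp_force: 0.0
```

```bash
python3 - <<'E'
from h import *
print(delta([.620,-.200,.25],1.524),delta([.620,-.200,.138],1.524))
E
```

```text
(array([-177.6,  113.7,   25.9]), array([ 0.   , -0.   , -0.001])) (array([-177.6,  113.7,  137.9]), array([ 0.   , -0.   , -0.001]))
```

Emit:
arm_command:
  motion: "-178 114 26 0 0 0 0.53;-178 114 26 0 0 0 0.53;-178 114 26 0 0 0 0.53;-178 114 26 0 0 0 0.53;-178 114 26 0 0 0 0.53;-178 114 26 0 0 0 0.53;-178 114 60 0 0 0 0.53;-178 114 95 0 0 0 0.53;-178 114 120 0 0 0 0.53;-178 114 138 0 0 0 0.53;-178 114 138 0 0 0 0.53"

```text
clock: 3.95
tool_pos: [0.6182, -0.1963, 0.1357]
ee_rot: [-3.138, -0.002, 1.525]
wrist_force: [0.5, -0.8, 0.2]
width: 0.0402
grasp_force: 0.0
```

```bash
python3 - <<'E'
from h import *
p=cloud("side")[2];cv2.imwrite("pics/a1.png",cv2.resize(p[170:350,240:440,::-1],None,fx=3,fy=3))
o=monitor.get_obs();print(o["tool_pos"],o["wrist_force"])
E
```

```text
[ 0.61909152 -0.19686608  0.13752408] [ 0.31837275 -0.98559346  0.50887252]
```

View pics/a1.png

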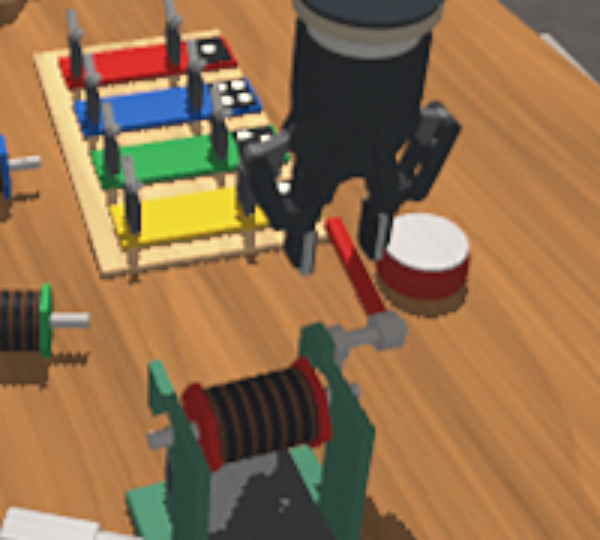

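Lever (crop 330–380, 220–310) lies between the open fingers; closing.

Emit:
arm_command:
  motion: "0 0 0 0 0 0 1;0 0 0 0 0 0 1;0 0 0 0 0 0 1;0 0 0 0 0 0 1;0 0 0 0 0 0 1"
  squeeze: 30

```text
clock: 4.5
tool_pos: [0.6201, -0.198, 0.1384]
ee_rot: [3.14, -0.0, 1.524]
wrist_force: [0.3, 4.4, 6.7]
width: 0.0112
grasp_force: 34.2
```

Emit:
arm_command:
  motion: "-5 0 -13 0 0 0 1;-12 0 -25 0 0 0 1;-21 0 -35 0 0 0 1;-32 0 -43 0 0 0 1;-45 0 -48 0 0 0 1;-58 0 -51 0 0 0 1;-71 0 -52 0 0 0 1;-81 0 -50 0 0 0 1;-85 0 -49 0 0 0 1;-85 0 -49 0 0 0 1"

```text
clock: 5.5
tool_pos: [0.6159, -0.2835, 0.187]
ee_rot: [3.141, 0.0, 1.523]
wrist_force: [1.8, 0.8, 3.5]
width: 0.0112
grasp_force: 29.3
```

Emit:
arm_command:
  motion: "0 0 0 0 0 0 0.5;0 0 0 0 0 0 0.5;0 0 0 0 0 0 0.5;0 0 0 0 0 0 0.5;0 0 -40 0 0 0 0.5;0 0 -80 0 0 0 0.3;0 0 -120 0 0 0 0;0 0 -120 0 0 0 0"

```text
clock: 6.3
tool_pos: [0.6171, -0.284, 0.313]
ee_rot: [3.133, 0.004, 1.524]
wrist_force: [0.3, -0.2, 0.5]
width: 0.0834
grasp_force: 0.0
```

```bash
python3 - <<'E'
from h import *
for c in("side","top"):
    P,h,_=cloud(c)
    Q=Ro.from_euler("z",-SY).apply(P-O);m=col(h,"red")&(abs(Q[:,0]-.09)<.02)&(abs(Q[:,1])<.12)&(Q[:,2]>.13);q=Q[m];print(len(q),q.min(0).round(3),q.max(0).round(3),q[q[:,2]>q[:,2].max()-.01].mean(0).round(3) )
    # roller in stand, unobstructed?
    m=(abs(Q[:,0])<.03)&(abs(Q[:,1])<.035)&(Q[:,2]>.12)&(Q[:,2]<.15);q=Q[m]
    if len(q):print(q.mean(0).round(4))
print(delta(st(0,.002,.25),-.047), delta(st(0,.002,.25),np.pi-.047),monitor.get_obs()["qpos"].round(2))
E
```

```text
233 [0.083 0.008 0.148] [0.095 0.021 0.224] [0.089 0.011 0.219]
[ 0.0006 -0.0071  0.1336]
35 [0.085 0.015 0.146] [0.107 0.067 0.559] [0.107 0.067 0.559]
[0.0239 0.0219 0.125 ]
(array([  1. , -89.8,  56.9]), array([ 1.000e-03, -0.000e+00,  1.571e+00])) (array([  1. , -89.8,  56.9]), array([ 0.000e+00,  1.000e-03, -1.571e+00])) [-0.5   0.54  1.18 -0.    1.42 -0.45]
```

```bash
python3 - <<'E'
from h import *
P,h,p=cloud("side");cv2.imwrite("pics/a2.png",cv2.resize(p[170:350,240:440,::-1],None,fx=3,fy=3))
Q=Ro.from_euler("z",-SY).apply(P-O);m=col(h,"red")&(abs(Q[:,0]-.09)<.02)&(abs(Q[:,1])<.12)&(Q[:,2]>.13);q=Q[m]
for z in(.15,.16,.17,.18,.19,.2,.21,.22):
    s=q[abs(q[:,2]-z)<.005];print(z,s.mean(0).round(4),s[:,1].min().round(4),s[:,1].max().round(4))
E
```

```text
0.15 [0.0885 0.016  0.1513] 0.0134 0.0179
0.16 [0.0877 0.0155 0.16  ] 0.0139 0.0188
0.17 [0.0874 0.0151 0.1697] 0.0122 0.0188
0.18 [0.0876 0.0142 0.1799] 0.0109 0.0207
0.19 [0.087  0.0135 0.1902] 0.0106 0.0192
0.2 [0.0878 0.0122 0.2002] 0.0094 0.0174
0.21 [0.0878 0.0108 0.2103] 0.0092 0.0142
0.22 [0.0887 0.0113 0.2199] 0.0079 0.0159
```

View pics/a2.png

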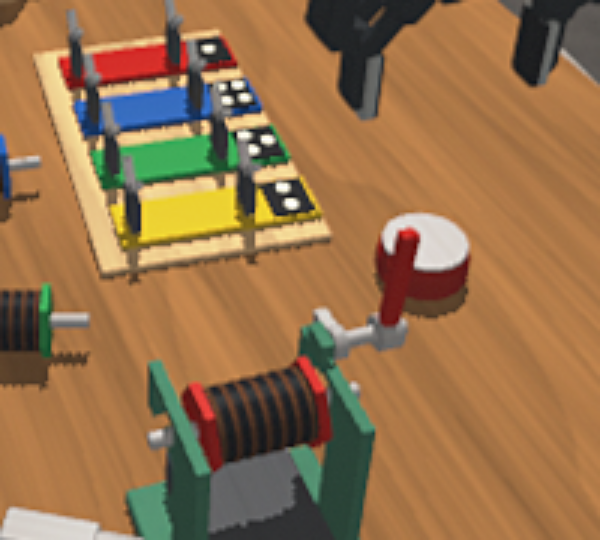

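The lever stands nearly upright, leaning only about 0.1 rad (crop 385–415, 230–325). I'll push it on to the stop with shut fingers.

```bash
python3 - <<'E'
from h import *
for y,z in((.055,.30),(.055,.193),(.017,.193)):print(delta(st(.089,y,z),1.524)[0])
E
```

```text
[53.8 -0.4  5.7]
[ 53.8  -0.3 112.7]
[ 15.8  -0.3 112.6]
```

Emit:
arm_command:
  motion: "54 0 6 0 0 0 1;54 0 6 0 0 0 1;54 0 40 0 0 0 1;54 0 75 0 0 0 1;54 0 113 0 0 0 1;54 0 113 0 0 0 1;44 0 113 0 0 0 1;35 0 113 0 0 0 1;27 0 113 0 0 0 1;20 0 113 0 0 0 1;16 0 113 0 0 0 1;16 0 113 0 0 0 1"

```text
clock: 7.65
tool_pos: [0.6167, -0.2674, 0.1941]
ee_rot: [3.141, -0.0, 1.523]
wrist_force: [0.1, 1.3, 2.1]
width: -0.0001
grasp_force: 1.2
```

Emit:
arm_command:
  motion: "-3 0 0 0 0 0 1;-6 0 0 0 0 0 1;-6 0 0 0 0 0 1"

```text
clock: 7.95
tool_pos: [0.6166, -0.2685, 0.194]
ee_rot: [-3.141, -0.008, 1.525]
wrist_force: [1.2, 27.7, 7.2]
width: 0.0002
grasp_force: 14.2
```

Emit:
arm_command:
  motion: "-3 0 0 0 0 0 1;-5 0 0 0 0 0 1;-5 0 0 0 0 0 1"

```text
clock: 8.25
tool_pos: [0.6166, -0.2692, 0.1939]
ee_rot: [-3.139, -0.015, 1.526]
wrist_force: [-0.3, 48.8, 13.9]
width: 0.0002
grasp_force: 25.3
```

Emit:
arm_command:
  motion: "25 0 0 0 0 0 1;25 0 0 0 0 0 1;25 0 -50 0 0 0 1;25 0 -100 0 0 0 0;25 0 -115 0 0 0 0;25 0 -115 0 0 0 0"

```text
clock: 8.85
tool_pos: [0.6176, -0.2544, 0.3119]
ee_rot: [3.137, 0.003, 1.523]
wrist_force: [-0.2, 0.6, -0.8]
width: 0.0431
grasp_force: 0.0
```

```bash
python3 - <<'E'
from h import *
P,h,p=cloud("side");Q=Ro.from_euler("z",-SY).apply(P-O);m=col(h,"red")&(abs(Q[:,0]-.09)<.02)&(abs(Q[:,1])<.12)&(Q[:,2]>.13);q=Q[m]
for z in(.15,.2):
    s=q[abs(q[:,2]-z)<.005];print(z,s.mean(0).round(4))
P,h,p=cloud("top");Q=Ro.from_euler("z",-SY).apply(P-O)
m=col(h,"red")&(abs(Q[:,0])<.045)&(abs(Q[:,1])<.04)&(Q[:,2]>.1)&(Q[:,2]<.16);q=Q[m];print(len(q),q.min(0).round(4),q.max(0).round(4))
print(delta(st(0,.001,.25),SY),delta(st(0,.001,.097),SY))
E
```

```text
0.15 [0.088  0.0133 0.1515]
0.2 [ 0.0866 -0.0019  0.1996]Traceback (most recent call last):
  File "<stdin>", line 6, in <module>
    return umr_minimum(a, axis, None, out, keepdims, initial, where)
ValueError: zero-size array to reduction operation minimum which has no identity
```

```bash
python3 - <<'E'
from h import *
print(delta(st(0.002,.001,.25),SY),delta(st(0.002,.001,.097),SY))
E
```

```text
(array([-29.5, -87.2,  57.8]), array([-1.00e-03,  1.00e-03,  1.57e+00])) (array([-29.5, -87.1, 210.8]), array([-1.00e-03,  1.00e-03,  1.57e+00]))
```

Emit:
arm_command:
  motion: "-30 -87 10 0 0 1.57 0;-30 -87 10 0 0 1.57 0;-30 -87 10 0 0 1.57 0;-30 -87 10 0 0 1.57 0;-30 -87 10 0 0 1.57 0;-30 -87 10 0 0 1.57 0;-30 -87 10 0 0 1.57 0;-30 -87 10 0 0 1.57 0;-30 -87 10 0 0 1.57 0;-30 -87 10 0 0 1.57 0;-30 -87 10 0 0 1.57 0;-30 -87 10 0 0 1.57 0"

```text
clock: 10.15
tool_pos: [0.5282, -0.2791, 0.2967]
ee_rot: [-3.14, 0.003, -0.047]
wrist_force: [-0.2, -0.7, -0.3]
width: 0.0855
grasp_force: 0.0
```

```bash
python3 - <<'E'
from h import *
print(delta(st(0.002,.001,.25),SY),delta(st(0.002,.001,.097),SY))
E
```

```text
(array([ 0. ,  0.1, 46.7]), array([-0.001,  0.003, -0.   ])) (array([  0.4,   0.3, 199.7]), array([-0.001,  0.003, -0.   ]))
```

Emit:
arm_command:
  motion: "0 0 45 0 0 0 0;0 0 90 0 0 0 0;0 0 130 0 0 0 0;0 0 165 0 0 0 0;0 0 185 0 0 0 0;0 0 200 0 0 0 0;0 0 200 0 0 0 0"

```text
clock: 10.85
tool_pos: [0.5276, -0.2786, 0.0963]
ee_rot: [-3.14, 0.003, -0.045]
wrist_force: [-0.1, 0.1, 0.8]
width: 0.0849
grasp_force: 0.0
```

Emit:
arm_command:
  motion: "0 0 0 0 0 0 1;0 0 0 0 0 0 1;0 0 0 0 0 0 1;0 0 0 0 0 0 1;0 0 0 0 0 0 1;0 0 0 0 0 0 1"
  squeeze: 60

```text
clock: 11.45
tool_pos: [0.5295, -0.2796, 0.0999]
ee_rot: [3.14, -0.002, -0.046]
wrist_force: [-0.3, -0.2, 5.9]
width: 0.0422
grasp_force: 60.2
```

Emit:
arm_command:
  motion: "0 0 -3 0 0 0 1;0 0 -5 0 0 0 1;0 0 -5 0 0 0 1;0 -5 -5 0 0 0 1;0 -10 -5 0 0 0 1;0 -15 -5 0 0 0 1;0 -19 -5 0 0 0 1;0 -19 -5 0 0 0 1"

```text
clock: 12.25
tool_pos: [0.5297, -0.2594, 0.1035]
ee_rot: [-3.141, 0.0, -0.046]
wrist_force: [0.5, -0.0, -3.2]
width: 0.042
grasp_force: 61.2
```

Emit:
arm_command:
  motion: "0 0 5 0 0 0 1;0 0 10 0 0 0 1;0 0 16 0 0 0 1;0 0 22 0 0 0 1;0 0 28 0 0 0 1;0 0 32 0 0 0 1;0 0 34 0 0 0 1;0 0 34 0 0 0 1"

```text
clock: 13.05
tool_pos: [0.5295, -0.2601, 0.0693]
ee_rot: [-3.141, 0.0, -0.046]
wrist_force: [0.9, 0.6, -4.1]
width: 0.0423
grasp_force: 61.2
```

```bash
python3 - <<'E'
from h import *
o=monitor.get_obs();print(o["tool_pos"].round(4),o["wrist_force"].round(1))
P,h,p=cloud("side");cv2.imwrite("pics/a3.png",cv2.resize(p[170:350,240:440,::-1],None,fx=3,fy=3))
E
```

```text
[ 0.5295 -0.2601  0.0693] [ 0.9  0.6 -4.1]
```

View pics/a3.png

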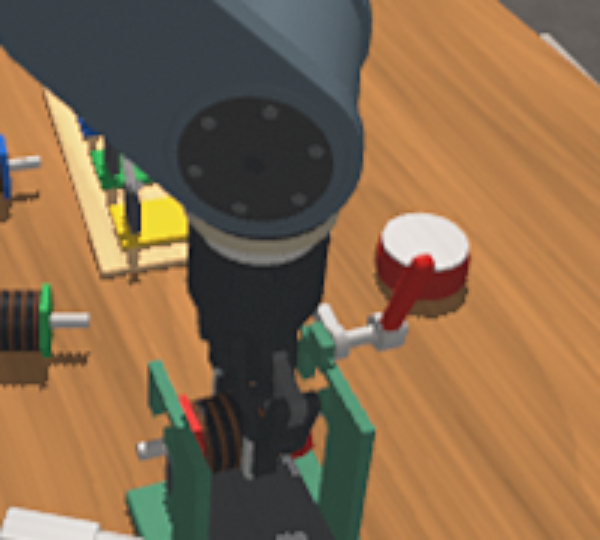

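The roller is out below the slots (crop 140–310, 400–470) and the force reading is only its weight. Moving out to the front.

Emit:
arm_command:
  motion: "0 -8 0 0 0 0 1;0 -18 0 0 0 0 1;0 -30 0 0 0 0 1;0 -45 0 0 0 0 1;0 -60 0 0 0 0 1;0 -75 0 0 0 0 1;0 -88 0 0 0 0 1;0 -88 0 0 0 0 1;0 -88 -20 0 0 0 1;0 -88 -50 0 0 0 1;0 -88 -80 0 0 0 1;0 -88 -80 0 0 0 1"

```text
clock: 14.3
tool_pos: [0.5356, -0.1731, 0.1533]
ee_rot: [3.139, -0.006, -0.046]
wrist_force: [-0.4, -0.3, -3.9]
width: 0.0423
grasp_force: 62.1
```

```bash
cat >> h.py <<'E'
u=np.array([np.cos(np.radians(83.1)),np.sin(np.radians(83.1)),0])
SEAT={n:np.array([.6215,.1325,.058])+k*.078*u for n,k in dict(yellow=-1.5,green=-.5,blue=.5,red=1.5).items()}
E
python3 - <<'E'
from h import *
o=monitor.get_obs();print(o["tool_pos"].round(4),o["wrist_force"].round(1),SEAT)
P,h,p=cloud("side")
Q=Ro.from_euler("z",-SY).apply(P-o["tool_pos"])
m=col(h,"red")&(abs(Q[:,0])<.06)&(abs(Q[:,1])<.05)&(abs(Q[:,2])<.05);q=Q[m];print("red rel tcp",len(q),q.min(0).round(4),q.max(0).round(4))
t=SEAT["red"].copy();t[2]=.175;print(delta(t,RY)); 
E
```

```text
[ 0.5356 -0.1731  0.1533] [-0.4 -0.3 -3.9] {'yellow': array([0.60744399, 0.01634739, 0.058     ]), 'green': array([0.61681466, 0.09378246, 0.058     ]), 'blue': array([0.62618534, 0.17121754, 0.058     ]), 'red': array([0.63555601, 0.24865261, 0.058     ])}
red rel tcp 264 [-0.0403 -0.027  -0.0066] [0.0327 0.0225 0.0422]
(array([  81.5, -425.5,  -24.3]), array([ 0.001, -0.003,  0.074]))
```

Emit:
arm_command:
  motion: "86 -426 -24 0 0 0.074 1;86 -426 -24 0 0 0.074 1;86 -426 -24 0 0 0.074 1;86 -426 -24 0 0 0.074 1;86 -426 -24 0 0 0.074 1;86 -426 -24 0 0 0.074 1;86 -426 -24 0 0 0.074 1;86 -426 -24 0 0 0.074 1;86 -426 -24 0 0 0.074 1;86 -426 -24 0 0 0.074 1;86 -426 -24 0 0 0.074 1;86 -426 -24 0 0 0.074 1"

```text
clock: 15.55
tool_pos: [0.6388, 0.2483, 0.1721]
ee_rot: [3.14, 0.002, -0.121]
wrist_force: [0.7, -0.1, -3.7]
width: 0.0424
grasp_force: 65.7
```

```bash
cat >> h.py <<'E'
def held(c,cam="side"):
    o=monitor.get_obs();P,h,p=cloud(cam)
    Q=Ro.from_euler("z",-o["ee_rot"][2]).apply(P-o["tool_pos"])
    m=col(h,c)&(abs(Q[:,0])<.06)&(abs(Q[:,1])<.05)&(abs(Q[:,2])<.055);q=Q[m]
    print("held",c,len(q),q.min(0).round(4),q.max(0).round(4),"pos",o["tool_pos"].round(4),"F",o["wrist_force"].round(1),o["width"].round(4));return p
E
python3 - <<'E'
from h import *
held("red")
a=Ro.from_euler("z",RY).apply([.004,0,0])
for z in(.10,.042):
    t=SEAT["red"]+a;t[2]=z;print(delta(t,RY))
E
```

```text
Traceback (most recent call last):
  File "h.py", line 37, in held
    print("held",c,len(q),q.min(0).round(4),q.max(0).round(4),"pos",o["tool_pos"].round(4),"F",o["wrist_force"].round(1),o["width"].round(4));return p
                                                                                                                         ^^^^^^^^^^^^^^^^
AttributeError: 'float' object has no attribute 'round'
```

```bash
sed -i 's/,o\["width"\].round(4))/,round(o["width"],4))/' h.py
python3 - <<'E'
from h import *
p=held("red");cv2.imwrite("pics/a4.png",cv2.resize(p[130:270,200:400,::-1],None,fx=3,fy=3))
a=Ro.from_euler("z",RY).apply([.004,0,0])
for z in(.10,.042):
    t=SEAT["red"]+a;t[2]=z;print(delta(t,RY))
E
```

```text
held red 144 [-0.0401 -0.0287 -0.0044] [0.033  0.0195 0.0436] pos [0.639  0.2481 0.1726] F [-0.8  0.4 -3.1] 0.0423
(array([ 0.4, -0.1, 73. ]), array([ 0.001,  0.001, -0.001]))
(array([  0.5,  -0.2, 131. ]), array([ 0.001,  0.001, -0.001]))
```

View pics/a4.png

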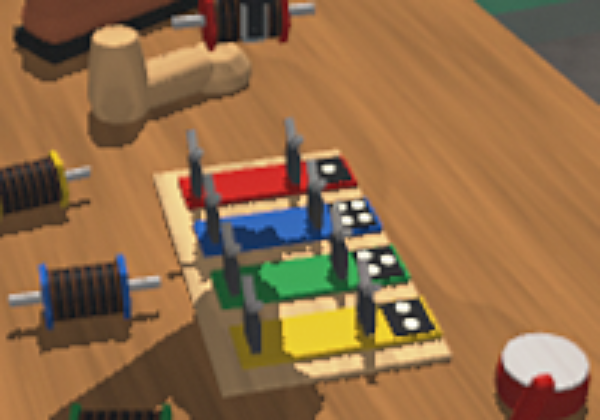

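The held roller hangs level (crop 170–315, 0–45), above the line of the red cradle (180–355, 150–205). Lowering.

Emit:
arm_command:
  motion: "0 0 45 0 0 0 1;0 0 75 0 0 0 1;0 0 95 0 0 0 1;0 0 110 0 0 0 1;0 0 120 0 0 0 1;0 0 126 0 0 0 1;0 0 130 0 0 0 1;0 0 130 0 0 0 1"

```text
clock: 16.45
tool_pos: [0.6396, 0.2491, 0.0446]
ee_rot: [3.141, -0.001, -0.12]
wrist_force: [-2.1, -2.8, -0.4]
width: 0.0424
grasp_force: 66.1
```

```bash
python3 - <<'E'
from h import *
held("red");held("red","top")
E
```

```text
held red 451 [-0.06   -0.0317 -0.0386] [0.0598 0.0244 0.0444] pos [0.6396 0.2491 0.0446] F [-2.1 -2.8 -0.4] 0.0424Traceback (most recent call last):
  File "<stdin>", line 2, in <module>
  File "h.py", line 37, in held
    print("held",c,len(q),q.min(0).round(4),q.max(0).round(4),"pos",o["tool_pos"].round(4),"F",o["wrist_force"].round(1),round(o["width"],4));return p
                          ~~~~~^^^
    return umr_minimum(a, axis, None, out, keepdims, initial, where)
ValueError: zero-size array to reduction operation minimum which has no identity
```

Emit:
arm_command:
  motion: "0 1.5 1 0 0 0 1;0 2 3 0 0 0 1;0 2 5 0 0 0 1;0 2 5 0 0 0 1"

```text
clock: 16.95
tool_pos: [0.64, 0.2478, 0.0427]
ee_rot: [-3.14, -0.003, -0.12]
wrist_force: [-14.9, -5.6, 31.3]
width: 0.0418
grasp_force: 69.7
```

Emit:
arm_command:
  motion: "0 0 -2 0 0 0 1;0 0 -2 0 0 0 0.6;0 0 -2 0 0 0 0.35;0 0 -2 0 0 0 0.35;0 0 -2 0 0 0 0.35;0 0 -2 0 0 0 0.35;0 0 -2 0 0 0 0.35"

```text
clock: 17.65
tool_pos: [0.639, 0.2474, 0.0404]
ee_rot: [-3.142, 0.0, -0.12]
wrist_force: [0.7, -0.0, 0.3]
width: 0.0558
grasp_force: 0.0
```

```bash
cat >> h.py <<'E'
def seated(c,cams=("side","top")):
    R=Ro.from_euler("z",-RY)
    for cam in cams:
        P,h,p=cloud(cam);Q=R.apply(P-SEAT[c])
        b=(abs(Q[:,0])<.07)&(abs(Q[:,1])<.033)&(abs(Q[:,2])<.04)
        q=Q[b&col(h,c)&(Q[:,2]>-.028)]
        s=Q[b&(h[:,1]<60)&(abs(Q[:,0])>.053)&(Q[:,2]>-.02)]
        print(cam,"plates",len(q),*( (q.min(0).round(4),q.max(0).round(4)) if len(q) else ()))
        for sg in(-1,1):
            t=s[s[:,0]*sg>0]
            if len(t):print("   stub",sg,len(t),np.median(t,0).round(4),abs(t[:,0]).max().round(4),t[:,2].max().round(4))
    return p
E
python3 - <<'E'
from h import *
o=monitor.get_obs();print(o["tool_pos"],o["wrist_force"],o["width"]);seated("red",("side",))
E
```

```text
[0.63902846 0.24739926 0.04039657] [ 0.68828745 -0.00206685  0.26700349] 0.05579639125900818
side plates 117 [-0.0356 -0.0325 -0.0198] [0.0439 0.0102 0.0278]
   stub -1 10 [-0.0586 -0.0038  0.0055] 0.0616 0.0105
   stub 1 11 [ 0.0602 -0.0032  0.0045] 0.064 0.0067
```

Emit:
arm_command:
  motion: "0 0 -10 0 0 0 0.35;0 0 -30 0 0 0 0.35;0 0 -60 0 0 0 0.35;0 0 -100 0 0 0 0;0 0 -130 0 0 0 0;0 0 -130 0 0 0 0"

```text
clock: 18.3
tool_pos: [0.641, 0.2481, 0.1765]
ee_rot: [-3.138, -0.008, -0.12]
wrist_force: [0.2, -0.3, -0.2]
width: 0.0852
grasp_force: 0.0
```

```bash
cat >> h.py <<'E'
def loose(c,x,y,cams=("top","side")):
    r=lambda v:np.round(v,4).tolist()
    for cam in cams:
        P,h,p=cloud(cam);m=roi(P,x-.09,x+.09,y-.09,y+.09,.012,.075)
        q=P[m&col(h,c)]
        if len(q)<8:print(cam,"few",len(q));continue
        mid=(q.max(0)+q.min(0))/2
        Q=P[m&(np.hypot(*(P[:,:2]-mid[:2]).T)<.072)]
        print(cam,c,"plate mid",r(mid),"all",len(Q),rect(Q),*map(r,pca(Q)))
    return p
E
python3 - <<'E'
from h import *
seated("red");loose("yellow",.431,.2975)
print(delta([.4312,.2975,.15],.045),monitor.get_obs()["tool_pos"])
E
```

```text
side plates 120 [-0.0353 -0.0271 -0.0198] [0.0432 0.0123 0.0293]
   stub -1 12 [-0.057 -0.004  0.005] 0.0616 0.0087
   stub 1 11 [ 0.0595 -0.0038  0.0046] 0.0647 0.0076
top plates 0
top few 0
side yellow plate mid [0.4305, 0.2888, 0.0334] all 492 [428.2, 289.7, 125.2, 53.0, -10.0] [0.4287, 0.2871, 0.0359] 0.7448
(array([-211.8,  -25.1,   19.9]), array([ 0.001,  0.002, -0.165])) [0.63846259 0.24721759 0.16959012]
```

Emit:
arm_command:
  motion: "-212 -25 20 0 0 -0.165 0;-212 -25 20 0 0 -0.165 0;-212 -25 20 0 0 -0.165 0;-212 -25 20 0 0 -0.165 0;-212 -25 20 0 0 -0.165 0;-212 -25 20 0 0 -0.165 0;-212 -25 50 0 0 -0.165 0;-212 -25 50 0 0 -0.165 0"

```text
clock: 19.3
tool_pos: [0.4313, 0.2966, 0.1179]
ee_rot: [3.139, 0.004, 0.044]
wrist_force: [-0.3, -1.4, 0.8]
width: 0.0853
grasp_force: 0.0
```

```bash
python3 - <<'E'
from h import *
p=loose("yellow",.431,.2975,("side",));cv2.imwrite("pics/a5.png",cv2.resize(p[100:240,160:360,::-1],None,fx=3,fy=3))
print(delta([.4312,.297,.008],.045),monitor.get_obs()["tool_pos"])
E
```

```text
side yellow plate mid [0.4303, 0.2914, 0.0324] all 493 [429.0, 292.7, 126.6, 53.1, -7.4] [0.4289, 0.2872, 0.0358] 1.0411
(array([ -0.4,  -0.3, 111.4]), array([ 0.001,  0.003, -0.001])) [0.43192036 0.29690704 0.1193787 ]
```

View pics/a5.png

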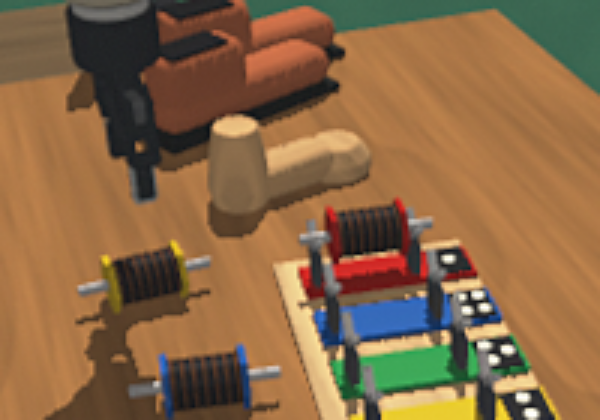

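The red roller sits in its notches (crop 305–430, 200–255). The yellow one is below the gripper (105–190, 245–310). Picking it.

Emit:
arm_command:
  motion: "0 0 45 0 0 0 0;0 0 80 0 0 0 0;0 0 100 0 0 0 0;0 0 111 0 0 0 0;0 0 111 0 0 0 0;0 0 111 0 0 0 1;0 0 111 0 0 0 1;0 0 111 0 0 0 1;0 0 111 0 0 0 1;0 0 111 0 0 0 1;0 0 111 0 0 0 1;0 0 111 0 0 0 1"
  squeeze: 60

```text
clock: 20.55
tool_pos: [0.4322, 0.2979, 0.0109]
ee_rot: [-3.141, -0.002, 0.045]
wrist_force: [-0.5, -1.3, 9.3]
width: 0.042
grasp_force: 59.5
```

Emit:
arm_command:
  motion: "0 0 -20 0 0 0 1;0 0 -60 0 0 0 1;0 0 -100 0 0 0 1;0 0 -140 0 0 0 1;0 0 -165 0 0 0 1;0 0 -165 0 0 0 1;0 0 -165 0 0 0 1"

```text
clock: 21.25
tool_pos: [0.4312, 0.2974, 0.1742]
ee_rot: [3.142, 0.0, 0.045]
wrist_force: [0.0, -0.0, -3.6]
width: 0.0424
grasp_force: 63.0
```

```bash
python3 - <<'E'
from h import *
held("yellow")
t=SEAT["yellow"].copy();t[2]=.175;print(delta(t,RY))
E
```

```text
held yellow 134 [-0.038  -0.0296 -0.0074] [0.0348 0.0155 0.0407] pos [0.4312 0.2974 0.1742] F [ 0.  -0.  -3.6] 0.0424
(array([163.8, 288.5,  -1.7]), array([0.001, 0.002, 0.165]))
```

Emit:
arm_command:
  motion: "165 290 -2 0 0 0.165 1;165 290 -2 0 0 0.165 1;165 290 -2 0 0 0.165 1;165 290 -2 0 0 0.165 1;165 290 -2 0 0 0.165 1;165 290 -2 0 0 0.165 1;165 290 -2 0 0 0.165 1;165 290 -2 0 0 0.165 1;165 290 -2 0 0 0.165 1;165 290 -2 0 0 0.165 1"

```text
clock: 22.3
tool_pos: [0.6084, 0.0161, 0.1752]
ee_rot: [3.142, 0.002, -0.12]
wrist_force: [-0.5, 0.9, -2.4]
width: 0.0421
grasp_force: 62.9
```

```bash
python3 - <<'E'
from h import *
held("yellow")
t=SEAT["yellow"].copy();t[2]=.042;print(delta(t,RY))
E
```

```text
held yellow 194 [-0.0387 -0.0273 -0.0072] [0.0342 0.0281 0.0414] pos [0.6084 0.0161 0.1752] F [-0.5  0.9 -2.4] 0.0421
(array([ -0.9,   0. , 133.7]), array([0.   , 0.002, 0.001]))
```

Emit:
arm_command:
  motion: "0 1 45 0 0 0 1;0 1 80 0 0 0 1;0 1 100 0 0 0 1;0 1 115 0 0 0 1;0 1 125 0 0 0 1;0 1 130 0 0 0 1;0 1 133 0 0 0 1;0 1 133 0 0 0 1"

```text
clock: 23.15
tool_pos: [0.6097, 0.0151, 0.0451]
ee_rot: [-3.141, -0.001, -0.12]
wrist_force: [-2.8, 5.0, 4.5]
width: 0.0423
grasp_force: 63.8
```

Emit:
arm_command:
  motion: "0 0 1 0 0 0 1;0 0 2 0 0 0 1;0 0 2 0 0 0 1"

```text
clock: 23.45
tool_pos: [0.6098, 0.0151, 0.0448]
ee_rot: [-3.141, -0.002, -0.12]
wrist_force: [-11.8, 5.5, 22.7]
width: 0.0421
grasp_force: 65.8
```

Emit:
arm_command:
  motion: "0 -1.5 -1 0 0 0 1;0 -1.5 -1 0 0 0 0.6;0 -1.5 -1 0 0 0 0.35;0 -1.5 -1 0 0 0 0.35;0 -1.5 -1 0 0 0 0.35;0 -1.5 -1 0 0 0 0.35;0 -1.5 -12 0 0 0 0.35;0 -1.5 -30 0 0 0 0.35;0 -1.5 -60 0 0 0 0.35;0 -1.5 -95 0 0 0 0;0 -1.5 -130 0 0 0 0;0 -1.5 -130 0 0 0 0"

```text
clock: 24.65
tool_pos: [0.6117, 0.0158, 0.1773]
ee_rot: [-3.141, -0.009, -0.12]
wrist_force: [1.0, -0.9, 0.9]
width: 0.0852
grasp_force: 0.0
```

```bash
python3 - <<'E'
from h import *
seated("yellow",("side",));loose("green",.427,-.063);loose("blue",.444,.117,("side",))
o=monitor.get_obs();print(o["tool_pos"],o["wrist_force"])
print(delta([.427,-.0635,.14],np.radians(-20.4)))
E
```

```text
side plates 172 [-0.0359 -0.0277 -0.0216] [0.0523 0.0174 0.0281]
   stub -1 18 [-0.059  -0.0035  0.0051] 0.0634 0.0086
   stub 1 18 [ 0.0592 -0.0032  0.0054] 0.0653 0.0089
top few 0
side green plate mid [0.4253, -0.0691, 0.0322] all 858 [424.4, -67.5, 125.4, 47.3, -20.0] [0.4239, -0.0719, 0.0375] -19.764
side blue plate mid [0.4437, 0.1105, 0.0329] all 598 [443.9, 113.8, 124.9, 42.1, -9.3] [0.4427, 0.108, 0.0368] -8.4198
[0.60883857 0.01582971 0.17071675] [-0.83539467 -0.77554896  0.16467827]
(array([-171. ,  100.6,   31. ]), array([0.   , 0.002, 0.236]))
```

Emit:
arm_command:
  motion: "-171 101 0 0 0 0.236 0;-171 101 0 0 0 0.236 0;-171 101 0 0 0 0.236 0;-171 101 0 0 0 0.236 0;-171 101 0 0 0 0.236 0;-171 101 31 0 0 0.236 0;-171 101 31 0 0 0.236 0"

```text
clock: 25.55
tool_pos: [0.4258, -0.0636, 0.1379]
ee_rot: [3.141, 0.006, -0.357]
wrist_force: [-0.3, -0.4, 0.6]
width: 0.0853
grasp_force: 0.0
```

```bash
python3 - <<'E'
from h import *
loose("green",.427,-.063,("side",))
print(delta([.4265,-.0635,.008],np.radians(-20.2)))
E
```

```text
side green plate mid [0.4257, -0.0686, 0.0324] all 860 [424.6, -67.6, 125.0, 45.0, -18.5] [0.4239, -0.072, 0.0375] -19.666
(array([ 4.000e-01, -1.000e-01,  1.313e+02]), array([ 0.   ,  0.004, -0.004]))
```

Emit:
arm_command:
  motion: "0 0 45 0 0 0 0;0 0 85 0 0 0 0;0 0 110 0 0 0 0;0 0 125 0 0 0 0;0 0 131 0 0 0 0;0 0 131 0 0 0 0;0 0 131 0 0 0 1;0 0 131 0 0 0 1;0 0 131 0 0 0 1;0 0 131 0 0 0 1;0 0 131 0 0 0 1;0 0 131 0 0 0 1"
  squeeze: 60

```text
clock: 26.8
tool_pos: [0.4281, -0.0641, 0.0106]
ee_rot: [-3.141, -0.001, -0.356]
wrist_force: [-2.1, 0.7, 13.2]
width: 0.0419
grasp_force: 59.0
```

Emit:
arm_command:
  motion: "0 0 0 0 0 0 1;0 0 -20 0 0 0 1;0 0 -60 0 0 0 1;0 0 -100 0 0 0 1;0 0 -140 0 0 0 1;0 0 -165 0 0 0 1;0 0 -165 0 0 0 1;0 0 -165 0 0 0 1"

```text
clock: 27.6
tool_pos: [0.4271, -0.0639, 0.1741]
ee_rot: [-3.142, 0.0, -0.356]
wrist_force: [-0.3, -0.6, -3.5]
width: 0.042
grasp_force: 63.6
```

```bash
python3 - <<'E'
from h import *
held("green")
t=SEAT["green"].copy();t[2]=.175;print(delta(t,RY))
E
```

```text
held green 189 [-0.0371 -0.0288 -0.0073] [0.0345 0.0157 0.0412] pos [ 0.4271 -0.0639  0.1741] F [-0.3 -0.6 -3.5] 0.042
(array([ 123.2, -213.9,   -1.8]), array([ 0.   ,  0.002, -0.236]))
```

Emit:
arm_command:
  motion: "124 -214 -2 0 0 -0.236 1;124 -214 -2 0 0 -0.236 1;124 -214 -2 0 0 -0.236 1;124 -214 -2 0 0 -0.236 1;124 -214 -2 0 0 -0.236 1;124 -214 -2 0 0 -0.236 1;124 -214 -2 0 0 -0.236 1;124 -214 -2 0 0 -0.236 1"

```text
clock: 28.45
tool_pos: [0.6172, 0.0927, 0.1749]
ee_rot: [3.141, 0.003, -0.121]
wrist_force: [0.1, -0.5, -3.4]
width: 0.0424
grasp_force: 63.5
```

```bash
python3 - <<'E'
from h import *
held("green")
t=SEAT["green"].copy();t[2]=.045;print(delta(t,RY))
E
```

```text
held green 148 [-0.0382 -0.0278 -0.007 ] [0.0343 0.0125 0.0414] pos [0.6172 0.0927 0.1749] F [ 0.1 -0.5 -3.4] 0.0424
(array([ -0.4,  -1.2, 130.6]), array([ 0.001,  0.002, -0.001]))
```

Emit:
arm_command:
  motion: "0 -0.5 45 0 0 0 1;0 -0.5 80 0 0 0 1;0 -0.5 100 0 0 0 1;0 -0.5 115 0 0 0 1;0 -0.5 125 0 0 0 1;0 -0.5 130 0 0 0 1;0 -0.5 133 0 0 0 1;0 -0.5 133 0 0 0 1"

```text
clock: 29.3
tool_pos: [0.6187, 0.0934, 0.0448]
ee_rot: [3.141, -0.001, -0.12]
wrist_force: [-2.3, -3.8, 1.5]
width: 0.0419
grasp_force: 64.2
```

Emit:
arm_command:
  motion: "0 0 1 0 0 0 1;0 0 2 0 0 0 1;0 0 2 0 0 0 1"

```text
clock: 29.6
tool_pos: [0.6189, 0.0934, 0.0445]
ee_rot: [3.141, -0.001, -0.12]
wrist_force: [-10.8, -5.0, 18.2]
width: 0.042
grasp_force: 66.1
```

Emit:
arm_command:
  motion: "0 1 -1 0 0 0 1;0 1 -1 0 0 0 0.6;0 1 -1 0 0 0 0.35;0 1 -1 0 0 0 0.35;0 1 -1 0 0 0 0.35;0 1 -1 0 0 0 0.35;0 1 -12 0 0 0 0.35;0 1 -30 0 0 0 0.35;0 1 -60 0 0 0 0.35;0 1 -95 0 0 0 0;0 1 -130 0 0 0 0;0 1 -130 0 0 0 0"

```text
clock: 30.8
tool_pos: [0.6206, 0.0931, 0.1774]
ee_rot: [-3.14, -0.008, -0.12]
wrist_force: [1.5, 0.1, -0.6]
width: 0.0853
grasp_force: 0.0
```

```bash
python3 - <<'E'
from h import *
seated("green",("side",));seated("yellow",("side",));loose("blue",.444,.117)
print(delta([.4450,.118,.13],np.radians(-8.3)))
E
```

```text
side plates 123 [-0.036  -0.0283 -0.0255] [0.0436 0.0157 0.029 ]
   stub -1 15 [-0.0591 -0.0033  0.0046] 0.0628 0.0086
   stub 1 15 [ 0.0602 -0.0022  0.0057] 0.0649 0.0086
side plates 175 [-0.0359 -0.029  -0.0208] [0.0519 0.0166 0.0281]
   stub -1 19 [-0.0588 -0.0038  0.006 ] 0.0635 0.0086
   stub 1 18 [ 0.0593 -0.0035  0.0058] 0.0646 0.0089
top few 0
side blue plate mid [0.4435, 0.1103, 0.0346] all 598 [443.8, 112.0, 124.9, 45.3, -6.3] [0.4427, 0.108, 0.0368] -8.7179
(array([-174.5,   -4.3,   41. ]), array([0.   , 0.001, 0.025]))
```

Emit:
arm_command:
  motion: "-175 -3 0 0 0 0.025 0;-175 -3 0 0 0 0.025 0;-175 -3 0 0 0 0.025 0;-175 -3 0 0 0 0.025 0;-175 -3 0 0 0 0.025 0;-175 -3 41 0 0 0.025 0;-175 -3 41 0 0 0.025 0"

```text
clock: 31.7
tool_pos: [0.4431, 0.1164, 0.1271]
ee_rot: [3.139, 0.007, -0.145]
wrist_force: [-1.0, 0.4, 0.2]
width: 0.0854
grasp_force: 0.0
```

```bash
python3 - <<'E'
from h import *
loose("blue",.444,.117,("side",))
print(delta([.4445,.1165,.009],np.radians(-8.4)))
E
```

```text
side blue plate mid [0.4438, 0.1119, 0.0332] all 598 [443.7, 112.3, 124.8, 43.5, -7.6] [0.4429, 0.1081, 0.0366] -8.265
(array([  1. ,  -0.2, 120. ]), array([0.002, 0.005, 0.001]))
```

Emit:
arm_command:
  motion: "0 0 45 0 0 0 0;0 0 80 0 0 0 0;0 0 105 0 0 0 0;0 0 116 0 0 0 0;0 0 120 0 0 0 0;0 0 120 0 0 0 0;0 0 120 0 0 0 1;0 0 120 0 0 0 1;0 0 120 0 0 0 1;0 0 120 0 0 0 1;0 0 120 0 0 0 1;0 0 120 0 0 0 1"
  squeeze: 60

```text
clock: 32.95
tool_pos: [0.4456, 0.117, 0.0116]
ee_rot: [-3.141, -0.001, -0.145]
wrist_force: [-3.2, 0.9, 13.2]
width: 0.0423
grasp_force: 59.0
```

Emit:
arm_command:
  motion: "0 0 0 0 0 0 1;0 0 -20 0 0 0 1;0 0 -60 0 0 0 1;0 0 -100 0 0 0 1;0 0 -140 0 0 0 1;0 0 -165 0 0 0 1;0 0 -165 0 0 0 1;0 0 -165 0 0 0 1"

```text
clock: 33.75
tool_pos: [0.4446, 0.1168, 0.1753]
ee_rot: [-3.142, -0.0, -0.145]
wrist_force: [-0.8, -0.2, -2.0]
width: 0.0422
grasp_force: 62.8
```

```bash
python3 - <<'E'
from h import *
held("blue")
t=SEAT["blue"].copy();t[2]=.175;print(delta(t,RY))
E
```

```text
held blue 102 [-0.0355 -0.027  -0.0093] [0.0347 0.0088 0.0398] pos [0.4446 0.1168 0.1753] F [-0.8 -0.2 -2. ] 0.0422
(array([172.1, -80.3,  -0.8]), array([ 0.   ,  0.002, -0.025]))
```

Emit:
arm_command:
  motion: "172 -79.5 0 0 0 -0.025 1;172 -79.5 0 0 0 -0.025 1;172 -79.5 0 0 0 -0.025 1;172 -79.5 0 0 0 -0.025 1;172 -79.5 0 0 0 -0.025 1;172 -79.5 0 0 0 -0.025 1;172 -79.5 0 0 0 -0.025 1"

```text
clock: 34.5
tool_pos: [0.6254, 0.1703, 0.1742]
ee_rot: [3.141, 0.003, -0.12]
wrist_force: [0.2, -0.2, -2.0]
width: 0.0419
grasp_force: 62.7
```

```bash
python3 - <<'E'
from h import *
held("blue")
t=SEAT["blue"].copy();t[2]=.045;print(delta(t,RY))
E
```

```text
held blue 134 [-0.0379 -0.0292 -0.0075] [0.0353 0.0119 0.0403] pos [0.6254 0.1703 0.1742] F [ 0.2 -0.2 -2. ] 0.0419
(array([  0.7,  -1.1, 129.8]), array([0.001, 0.002, 0.   ]))
```

Emit:
arm_command:
  motion: "0 0 45 0 0 0 1;0 0 75 0 0 0 1;0 0 95 0 0 0 1;0 0 110 0 0 0 1;0 0 120 0 0 0 1;0 0 126 0 0 0 1;0 0 131 0 0 0 1;0 0 131 0 0 0 1"

```text
clock: 35.35
tool_pos: [0.627, 0.1706, 0.0456]
ee_rot: [-3.142, -0.001, -0.12]
wrist_force: [-2.5, -1.1, 1.0]
width: 0.0421
grasp_force: 63.4
```

Emit:
arm_command:
  motion: "0 0 1 0 0 0 1;0 0 2 0 0 0 1;0 0 2 0 0 0 1"

```text
clock: 35.65
tool_pos: [0.6271, 0.1706, 0.0454]
ee_rot: [-3.141, -0.001, -0.12]
wrist_force: [-10.8, -3.5, 20.3]
width: 0.0422
grasp_force: 65.4
```

Emit:
arm_command:
  motion: "0 0.5 -1 0 0 0 1;0 0.5 -1 0 0 0 0.6;0 0.5 -1 0 0 0 0.38;0 0.5 -1 0 0 0 0.38;0 0.5 -1 0 0 0 0.38;0 0.5 -1 0 0 0 0.38;0 0.5 -12 0 0 0 0.38;0 0.5 -30 0 0 0 0.38;0 0.5 -60 0 0 0 0.38;0 0.5 -95 0 0 0 0.38;0 0.5 -150 0 0 0 0.5;0 0.5 -150 0 0 0 0.5"

```text
clock: 36.85
tool_pos: [0.6291, 0.1706, 0.2]
ee_rot: [-3.138, -0.01, -0.12]
wrist_force: [0.3, 0.1, 0.1]
width: 0.0427
grasp_force: 0.0
```

```bash
python3 - <<'E'
from h import *
for c in SEAT:print(c);p=seated(c,("side",))
cv2.imwrite("pics/a6.png",cv2.resize(p[130:330,220:420,::-1],None,fx=3,fy=3))
print(delta(st(.09,-.04,.30),1.524))
E
```

```text
yellow
side plates 176 [-0.0361 -0.0277 -0.0264] [0.0517 0.0169 0.0285]
   stub -1 18 [-0.059  -0.0033  0.0049] 0.0632 0.0079
   stub 1 18 [ 0.0596 -0.0027  0.0057] 0.0651 0.0097
green
side plates 128 [-0.0361 -0.0297 -0.0209] [0.0369 0.0141 0.0289]
   stub -1 17 [-0.0578 -0.0037  0.0042] 0.0632 0.0083
   stub 1 14 [ 0.0603 -0.0024  0.0053] 0.0645 0.01
blue
side plates 110 [-0.0369 -0.0292 -0.0212] [0.044  0.0135 0.0289]
   stub -1 17 [-0.0572 -0.0024  0.0058] 0.0642 0.0106
   stub 1 12 [ 0.0584 -0.0032  0.0057] 0.064 0.009
red
side plates 107 [-0.0353 -0.0294 -0.0178] [0.0431 0.012  0.0291]
   stub -1 11 [-0.0579 -0.0037  0.005 ] 0.0616 0.008
   stub 1 11 [ 0.0597 -0.0022  0.0035] 0.0644 0.007
(array([  47.2,  492.1, -108.1]), array([-1.000e-03,  1.000e-03, -1.644e+00]))
```

View pics/a6.png

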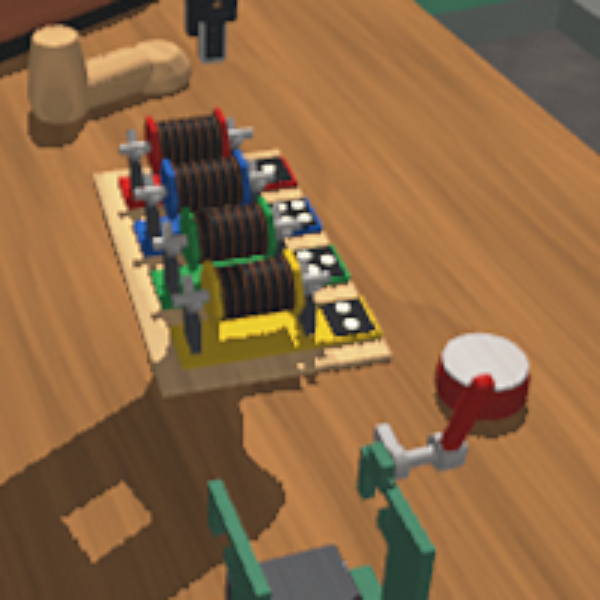

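All four rollers sit in their own cradles (crop 120–300, 110–340) and the lever is open at (465,410). Now to shut it.

Emit:
arm_command:
  motion: "42 452 -108 0 0 -1.644 0.5;42 452 -108 0 0 -1.644 0.5;42 452 -108 0 0 -1.644 0.5;42 452 -108 0 0 -1.644 0.5;42 452 -108 0 0 -1.644 0.5;42 452 -108 0 0 -1.644 0.5;42 452 -108 0 0 -1.644 0.5;42 452 -108 0 0 -1.644 0.5;42 452 -108 0 0 -1.644 0.5;42 452 -108 0 0 -1.644 0.5;42 452 -108 0 0 -1.644 0.5;42 452 -108 0 0 -1.644 0.5"

```text
clock: 38.25
tool_pos: [0.6136, -0.2843, 0.2986]
ee_rot: [-3.139, -0.001, 1.526]
wrist_force: [-0.1, 1.3, -0.3]
width: 0.0427
grasp_force: 0.0
```

```bash
python3 - <<'E'
from h import *
print(delta(st(.0885,.0,.30),1.524),delta(st(.0885,.0,.184),1.524),monitor.get_obs()["tool_pos"])
E
```

```text
(array([ 0.2,  0.8, -1.4]), array([-0.003, -0.001,  0.002])) (array([1.000e-01, 1.100e+00, 1.146e+02]), array([-0.003, -0.001,  0.002])) [ 0.61356102 -0.28432556  0.29863179]
```

Emit:
arm_command:
  motion: "0 1 40 0 0 0 0.5;0 1 75 0 0 0 0.5;0 1 100 0 0 0 0.5;0 1 115 0 0 0 0.5;0 1 115 0 0 0 0.5;0 1 115 0 0 0 1;0 1 115 0 0 0 1;0 1 115 0 0 0 1;0 1 115 0 0 0 1;0 1 115 0 0 0 1"
  squeeze: 30

```text
clock: 39.25
tool_pos: [0.6159, -0.2839, 0.1872]
ee_rot: [3.139, 0.001, 1.524]
wrist_force: [2.0, -0.0, 5.3]
width: 0.0114
grasp_force: 33.4
```

Emit:
arm_command:
  motion: "13 0 -3 0 0 0 1;26 0 -3 0 0 0 1;39 0 -1 0 0 0 1;51 0 4 0 0 0 1;62 0 11 0 0 0 1;72 0 20 0 0 0 1;79 0 31 0 0 0 1;83 0 40 0 0 0 1;86 0 49 0 0 0 1;87 0 52 0 0 0 1;87 0 52 0 0 0 1"

```text
clock: 40.35
tool_pos: [0.6203, -0.1956, 0.1348]
ee_rot: [3.139, -0.001, 1.524]
wrist_force: [3.3, 8.6, 6.6]
width: 0.0111
grasp_force: 43.9
```

Release, rise, shut the fingers and press the lever down from above.

Emit:
arm_command:
  motion: "0 0 0 0 0 0 0.5;0 0 0 0 0 0 0.5;0 0 0 0 0 0 0.5;0 0 0 0 0 0 0.5;0 0 -30 0 0 0 0.5;0 0 -60 0 0 0 0.5;0 0 -60 0 0 0 1;0 0 -60 0 0 0 1;0 0 -60 0 0 0 1;0 0 -60 0 0 0 1"

```text
clock: 41.35
tool_pos: [0.6187, -0.1967, 0.1924]
ee_rot: [-3.14, -0.001, 1.524]
wrist_force: [0.3, 0.3, -0.1]
width: -0.0003
grasp_force: 0.0
```

```bash
python3 - <<'E'
from h import *
P,h,p=cloud("side");Q=Ro.from_euler("z",-SY).apply(P-O);m=col(h,"red")&(abs(Q[:,0]-.09)<.02)&(Q[:,1]>-.01)&(Q[:,1]<.12)&(Q[:,2]>.13)&(Q[:,2]<.22);q=Q[m]
for y in(.04,.06,.08,.1):
    s=q[abs(q[:,1]-y)<.006]
    if len(s):print(y,s.mean(0).round(4),s[:,2].max().round(4))
o=monitor.get_obs();print(o["tool_pos"],o["width"])
E
```

```text
0.04 [0.0883 0.04   0.1518] 0.1587
0.06 [0.0886 0.0598 0.1599] 0.1642
0.08 [0.0884 0.0793 0.1689] 0.1728
0.1 [0.0916 0.095  0.1744] 0.1749
[ 0.61878531 -0.19669193  0.19250621] -0.00013752495847385847
```

Emit:
arm_command:
  motion: "0 0 12 0 0 0 1;0 0 18 0 0 0 1;0 0 24 0 0 0 1;0 0 30 0 0 0 1;0 0 35 0 0 0 1;0 0 39 0 0 0 1;0 0 39 0 0 0 1"

```text
clock: 42.1
tool_pos: [0.619, -0.1968, 0.1539]
ee_rot: [-3.141, -0.0, 1.524]
wrist_force: [0.5, 0.5, -0.6]
width: 0.0004
grasp_force: 0.0
```

```bash
cat >> h.py <<'E'
def lever():
    P,h,p=cloud("side");Q=Ro.from_euler("z",-SY).apply(P-O);m=col(h,"red")&(abs(Q[:,0]-.09)<.02)&(Q[:,1]>-.01)&(Q[:,1]<.12)&(Q[:,2]>.13)&(Q[:,2]<.22);q=Q[m]
    for y in(.04,.05,.06,.07,.08,.09,.1):
        s=q[abs(q[:,1]-y)<.006]
        if len(s):print(y,s.mean(0).round(4),s[:,2].max().round(4))
    return p
E
python3 - <<'E'
from h import *
p=lever();cv2.imwrite("pics/a7.png",cv2.resize(p[200:320,300:420,::-1],None,fx=5,fy=5))
E
```

```text
0.04 [0.088  0.0394 0.1461] 0.1483
0.05 [0.0881 0.0497 0.148 ] 0.1506
0.06 [0.0878 0.0599 0.1497] 0.1528
0.07 [0.0883 0.0706 0.1508] 0.1528
0.08 [0.0883 0.0781 0.1519] 0.1546
0.09 [0.0842 0.0896 0.1505] 0.1519
0.1 [0.0841 0.0956 0.1486] 0.1486
```

View pics/a7.png

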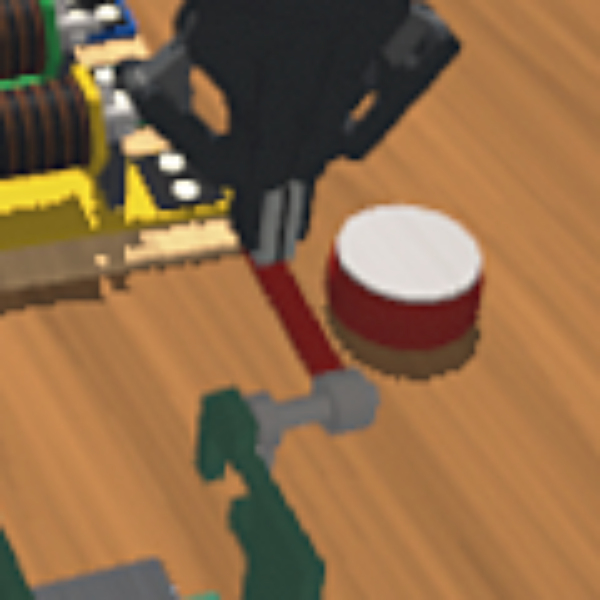

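The lever is down under the fingers (crop 250–340, 250–380) and measures about 0.15 rad elevation, which is shut. One last small press, then back off.

Emit:
arm_command:
  motion: "0 0 2 0 0 0 1;0 0 2 0 0 0 1"

```text
clock: 42.35
tool_pos: [0.6194, -0.1969, 0.1531]
ee_rot: [3.141, 0.0, 1.524]
wrist_force: [-0.3, 1.1, 3.3]
width: 0.0001
grasp_force: 1.6
```

Emit:
arm_command:
  motion: "0 0 -10 0 0 0 1;0 0 -40 0 0 0 1;0 0 -80 0 0 0 1;0 0 -120 0 0 0 1;0 0 -150 0 0 0 1;0 0 -150 0 0 0 1;0 0 -150 0 0 0 1"

```text
clock: 43.05
tool_pos: [0.6192, -0.1969, 0.3033]
ee_rot: [3.14, 0.0, 1.524]
wrist_force: [-0.3, -0.5, 0.1]
width: 0.0002
grasp_force: 0.0
```

```bash
python3 - <<'E'
from h import *
p=lever();cv2.imwrite("pics/a8.png",p[:,:,::-1])
for c in SEAT:print(c);seated(c,("side",))
o=monitor.get_obs();print(o["clock"],o["tool_pos"],o["wrist_force"])
E
```

```text
0.04 [0.0879 0.0399 0.1463] 0.1494
0.05 [0.0882 0.0499 0.1474] 0.1498
0.06 [0.0881 0.0598 0.1491] 0.1517
0.07 [0.0882 0.0703 0.1509] 0.154
0.08 [0.0881 0.0797 0.1527] 0.1549
0.09 [0.0883 0.0906 0.1538] 0.1559
0.1 [0.0886 0.0969 0.1546] 0.1571
yellow
side plates 176 [-0.036  -0.0288 -0.0275] [0.0516 0.0183 0.0291]
   stub -1 18 [-0.0591 -0.0029  0.0048] 0.0632 0.0094
   stub 1 18 [ 0.0591 -0.0026  0.0062] 0.0649 0.0083
green
side plates 128 [-0.0361 -0.0279 -0.0254] [0.0447 0.0168 0.0295]
   stub -1 17 [-0.058  -0.0038  0.0059] 0.0628 0.014
   stub 1 14 [ 0.0601 -0.0024  0.0063] 0.065 0.0092
blue
side plates 108 [-0.0367 -0.0291 -0.021 ] [0.0438 0.0124 0.0295]
   stub -1 16 [-0.0578 -0.0029  0.0053] 0.0641 0.0107
   stub 1 12 [ 0.0591 -0.0023  0.0056] 0.0651 0.0083
red
side plates 109 [-0.0356 -0.0289 -0.0184] [0.0432 0.01   0.0286]
   stub -1 12 [-0.0573 -0.0035  0.0061] 0.0618 0.0093
   stub 1 11 [ 0.0614 -0.0024  0.0045] 0.0643 0.0075
43.3 [ 0.61889808 -0.19671907  0.30151208] [0.52275971 0.01581861 0.24493839]
```

View pics/a8.png

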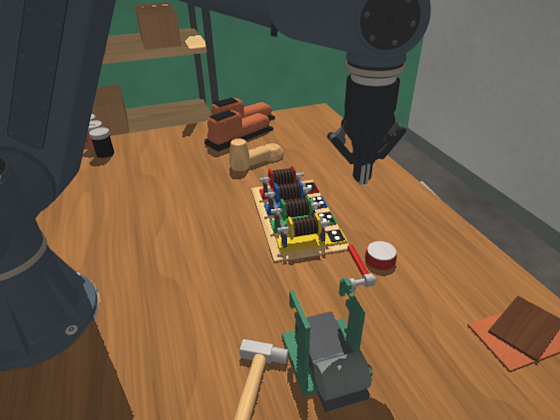

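The lever is shut (345–370, 245–285), all four rollers are in their cradles (265–335, 170–250), and the arm is clear. Handing in.

```bash
python3 -c "
from rig import arm
print(arm.finish_job())"
```

```text
the job is handed in; nothing more can be done
None
```

The job is handed in, with no verdict returned: by the last camera check all four rollers lie in their own cradles, the cam lever is shut, and the hammer, tin and last were left alone (43 s used).

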